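# Move a slotted block from the storage rack to the inspection nest, regripping it on a mat

## Robot

A 6-joint arm with a two-finger parallel gripper is mounted at the origin on a cart in front of the work surface, level with it; the furniture and walls round the work are solid. World frame = base frame: x ahead of the robot, y to its left, z up, the work surface at z = 0. Lengths are in mm, angles in rad, forces in N, time in s.
With the tool pointing down it reaches from about 300 to 875 mm from the base axis. Payload 4.2 kg.
Tool frame: the origin (TCP) lies at the very end of the fingers, on their centre line; the grasp point (between the pads) lies 19 mm behind it; y points along the fingers, x is the direction in which the jaws open and shut, and the axes are right-handed (so a half turn about y gives the same grasp; the last joint's range is limited). The gripper opens to 85 mm and grips with 20 to 120 N. Pads are 22 mm wide; open, the fingers measure 114 mm over their backs; the gripper's body (76 mm by 85 mm) begins 54 mm behind the grasp point. The pads swing forward as they close: fully open they stand 13 mm farther back than shut.
Start: joints at [1.156, 0.32, 1.565, -0, 1.257, -0.02], TCP at [221.162, 530.781, 231.338] pointing down, gripper open.
Joint ranges: [-3.11, 3.11], [-0.84, 2.01], [0.21, 2.61], [-1.34, 4.49], [0.05, 2.63], [-2.56, 2.56]. Speed limits (rad/s): [2.57, 2.57, 3.14, 3.14, 3.14, 3.14].

## Interface

Orientations are given as a 3x3 rotation matrix whose columns are the frame's x, y, z axes.
In Python, from cell import state, snapshot, workorder gives the robot as it stands.
- The arm moves only by the tool move_arm, never from a script. Its argument "moves" is a list of rows, each an object of numbers: "claw": the closure, from 0 (fully open) to 1 (shut); "tx", "ty", "tz": the shift along the tool's x, y, z in mm; "ax", "ay", "az": the turn, a rotation vector about the tool's x, y, z in rad. A call has exactly 10 rows; each row is the pose to reach, as a shift and turn from the pose commanded when the call began, along the tool's axes at that moment; what a row does not reach only later rows make up. A row lasts 1/12 s, in which the tool goes at most 41.7 mm and 7.16 degrees, less where a joint would pass 70% of its speed; a pose out of reach is approached as far as the arm can. A call with a gripper value outside its range is refused whole. The fingers move at their own pace and stop on an object; "force" is the grip in N (left out, the last holds). Time passes only in rows, so rows that repeat a pose let the fingers close, or fill a call up. It gives the time, the measured TCP pose, the force and the opening at its end, in the units of the state.
- state(): the state, without advancing time (a new reading comes with each control period).
- snapshot(name): name is "scene" or "top" or "wrist"; returns a dict with "pixels" (420x560x3 uint8, red, green, blue), "K" (3x3 intrinsics, pixels), "eye" and "attitude" of the camera in the world. Camera axes: x right, y up, looking along -z (the intrinsics and any distortion apply to the point x, -y, -z); pixel columns grow to the right and rows downward; lengths in mm; the calibration is good to about 2 mm. The wrist camera is an equidistant fisheye: a pixel r from the principal point sees the ray r / f radians off the axis. A picture is of the moment at which its call begins. There is no depth.
- workorder.job_done(): hands the job in, once; it reports no verdict.
The state is a dict: "time": time; "q": joint angles; "dq": joint speeds; "tau": joint torques, N m; "ee_pos": TCP position; "tcp_rot": TCP orientation; "contact_force": force on the tool from outside, world axes, zero at the start; "moment": the same for the moment, N m; "finger_gap": finger opening in mm.
Only numpy, scipy, OpenCV 4.12 (cv2) and the standard library are available. Lean on these libraries where they do the work, as an engineer would, in place of code of your own. Each camera call takes 0.05 s, during which the arm holds its last target. There are 200 camera calls.

## Task

Take the small slotted steel block out of the blue storage rack by the two plain sides that stand clear there, stand it upright on the green mat and let go of it. Then grip it afresh by its two V-notched faces and seat it upright on the floor of the inspection nest, centred between the two aluminium cheeks with its plain sides facing them. Leave the brass bush, the turned flange and the big V-block where they are.

Things in the scene. Friction and masses are not known exactly. Their poses are not given: they have to be found in the camera images.
- block_center (a point): Centre of the grey steel slotted block to be moved, half-way up (20 mm above its underside). 24 mm along its x, 32 mm along its y, 40 mm high, 0.11 to 0.23 kg; a V groove along x in its top notches its +x and -x faces, the +y and -y sides are plain; all can be gripped as flat. z is up. It starts upright in one of the two bays of the blue rack, its axes along those of the rack.
- slot_block: The same slotted block; origin at the centre of its underside, same axes.
- rack: Fixed blue rack, base 130 (x) by 60 (y) by 6 mm; origin under its centre, on the bench. Two bays at x = -30 and +30 mm, floor 6 mm above the bench. Upright cheeks on the -x and +x side of each bay, 32 mm apart, 20 mm long along y, 50 mm high, bar any grip across x; the bays are open at +y and -y, where the block's y sides stand 6 mm out and can be gripped across y from above.
- mat: Fixed green square mat, 110 x 110 mm, 3 mm thick, for setting a part down; origin at the centre of its underside on the bench, top 3 mm above the bench.
- nest: Fixed nest: dark base 50 (x) by 86 (y) by 6 mm, origin under its centre, on the bench. Two aluminium cheeks at +y and -y, 42 mm apart, 16 mm long along x, 50 mm high. The block stands on the base (6 mm up) midway between them, its 32 mm length along the nest's y, either way round. No room for fingers at its y sides there: hold it across its 24 mm x, where the nest is open.
- bush_center (a point): Centre (12 mm up) of a brass bush, 26 mm across, 24 mm high, standing in the rack's other bay. Bystander.
- flange_center (a point): Centre (17 mm up) of a turned steel flange, 33 mm across, 34 mm high, standing on the bench. Bystander.
- vblock_center (a point): Centre (19 mm up) of a bigger steel V-block, 45 x 44 x 38 mm, on the bench. Bystander.
There are look-alikes about, which are no part of the job. What is shaped like the slot_block but orange is not meant. What is shaped like the nest but red is not meant.

How it is judged (in metres and radians):
On the way:
1. the slotted block stands upright on the green mat and is let go (x of block_center in the frame of mat between -0.055 and 0.055 m and y of block_center in the frame of mat between -0.055 and 0.055 m and height (world z) of block_center between 0.018 and 0.028 m and angle between block_center's own z axis and vertical below 0.17 rad and contact force between the fingers and slot_block below 0.1 N and contact force between slot_block and mat above 0.3 N), for 0.2 s.
At the end, for the whole second after the job is handed in: The slotted block stands upright (within 10 degrees) and at rest on the nest's base between its cheeks, released, its centre within 12 mm along the nest's x and 10 mm along its y of the nest's centre, its length along the nest's y within 15 degrees (either end first) (x of block_center in the frame of nest between -0.012 and 0.012 m and y of block_center in the frame of nest between -0.01 and 0.01 m and z of block_center in the frame of nest between 0.022 and 0.032 m and angle between the y axis of slot_block and the y axis of nest, either way round below 0.26 rad and angle between block_center's own z axis and vertical below 0.17 rad and contact force between slot_block and nest above 0.3 N and linear speed of slot_block below 0.02 m/s); the robot touches nothing.
It fails at once if the brass bush is moved more than 20 mm or tipped over (distance of bush_center from where it was at the start of the episode above 0.02 m or angle between bush_center's own z axis and vertical above 0.5 rad).
It fails at once if the turned flange is moved more than 30 mm (distance of flange_center from where it was at the start of the episode above 0.03 m).
It fails at once if the big V-block is moved more than 30 mm (distance of vblock_center from where it was at the start of the episode above 0.03 m).
It also fails if it takes over 58 s, if anything falls off the work surface, if the arm or the gripper's body presses on something with over 40 N, if the wrist force passes 120 N, or if a joint passes its speed limit or range.

## Working session

There is one attempt and no reset: what is moved stays moved. The work goes in short steps, Python scripts to look and compute and a tool call to move; the robot and the scene stay as the last step left them, time stands still between calls to the robot, and variables do not carry over. Pictures are saved under pics/ and viewed, about 8 in all and at most 12, crops included, and the job is handed in when it is done.

Besides the shell and the picture viewer there is one more tool, called after "Call:" as name(argument=value, ...), one argument or row to a line, values as JSON. move_arm: Moves the arm, as the interface text tells. Its arguments: {"type":"object","properties":{"moves":{"type":"array","items":{"type":"object","properties":{"claw":{"type":"number"},"tx":{"type":"number"},"ty":{"type":"number"},"tz":{"type":"number"},"ax":{"type":"number"},"ay":{"type":"number"},"az":{"type":"number"}}}},"force":{"type":"number"}},"required":["moves"]}

```bash
ls; mkdir -p pics
python3 - <<'E'
from cell import state,snapshot
import cv2,numpy as np
s=state();print({k:np.round(v,3).tolist() for k,v in s.items()})
for n in("scene","top"):
    p=snapshot(n);np.savez(f"{n}0.npz",**p);cv2.imwrite(f"pics/{n}0.png",p["pixels"][...,::-1])
    print(n,p["K"],p["eye"],p["attitude"],p.keys())
E
```

```text
pics
{'time': 0.0, 'q': [1.156, 0.32, 1.566, -0.0, 1.257, -0.02], 'dq': [-0.0, -0.0, -0.0, -0.001, -0.0, 0.002], 'tau': [0.004, -41.552, -23.417, 0.0, 0.008, -0.0], 'ee_pos': [220.961, 530.325, 230.465], 'tcp_rot': [[0.385, -0.001, -0.923], [0.923, -0.002, 0.385], [-0.002, -1.0, 0.0]], 'contact_force': [0.429, 0.363, 0.19], 'moment': [0.024, 0.02, 0.043], 'finger_gap': 85.243}
scene [[433.79424946   0.         272.86978852]
 [  0.         433.79424946 209.08306115]
 [  0.           0.           1.        ]] [ -21.94650031 -542.67775574  457.48632666] [[ 0.7509431   0.26422112 -0.60520381]
 [-0.66019193  0.32147826 -0.67882129]
 [ 0.01520095  0.90930684  0.41584853]] dict_keys(['pixels', 'K', 'eye', 'attitude'])
top [[509.91746061   0.         278.94681362]
 [  0.         509.91746061 208.32488343]
 [  0.           0.           1.        ]] [ 402.19387487  111.02388605 1038.42893919] [[ 0.04675158  0.97706321 -0.20775412]
 [-0.99890505  0.04536965 -0.01141434]
 [-0.0017268   0.20806028  0.97811448]] dict_keys(['pixels', 'K', 'eye', 'attitude'])
```

View pics/scene0.png

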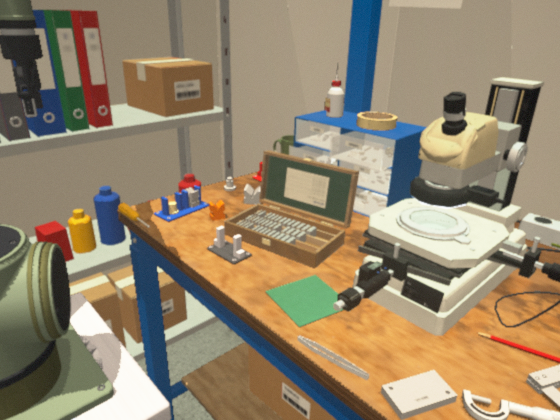

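View pics/top0.png

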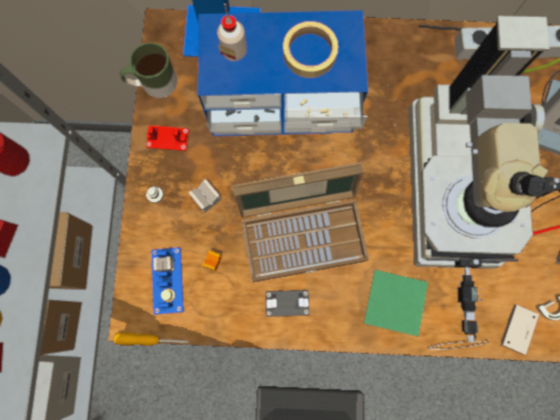

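Scene: blue rack at top-view (168,280), with a grey block in the upper bay (163,263) and the brass bush in the lower bay (168,296). The look-alikes are the orange block (212,260) and the red nest (167,138). The dark nest is at (287,303) and the green mat at (396,302). The flange is at (154,195) and the V-block at (205,195). The grey block in the rack and the dark nest fit the description. I'll measure both and check them in one enlarged crop.

```bash
cat > h.py <<'E'
import numpy as np,cv2
def ray(p,uv):
    K=p["K"];uv=np.atleast_2d(uv).astype(float)
    d=np.c_[(uv[:,0]-K[0,2])/K[0,0],-(uv[:,1]-K[1,2])/K[1,1],-np.ones(len(uv))]
    return d@np.array(p["attitude"]).T
def plane(p,uv,z):
    d=ray(p,uv);e=np.array(p["eye"]);return e+d*((z-e[2])/d[:,2])[:,None]
def fray(p,uv):
    K=p["K"];uv=np.atleast_2d(uv).astype(float);x=(uv[:,0]-K[0,2])/K[0,0];y=(uv[:,1]-K[1,2])/K[1,1]
    r=np.hypot(x,y)+1e-12;d=np.c_[x/r*np.sin(r),-y/r*np.sin(r),-np.cos(r)]
    return d@np.array(p["attitude"]).T
def fplane(p,uv,z):
    d=fray(p,uv);e=np.array(p["eye"]);return e+d*((z-e[2])/d[:,2])[:,None]
def rect(m,off=(0,0)):
    c=max(cv2.findContours(m.astype(np.uint8),0,2)[0],key=cv2.contourArea);return cv2.boxPoints(cv2.minAreaRect(c))+off
E
python3 - <<'E'
from h import *
p=dict(np.load("top0.npz"));im=p["pixels"];hsv=cv2.cvtColor(im,cv2.COLOR_RGB2HSV)
def show(n,c,z):
    P=plane(p,c,z)[:,:2];e=np.roll(P,-1,0)-P;print(n,c.round(1).tolist(),P.round(1).tolist(),'ctr',P.mean(0).round(1),'len',np.hypot(*e.T).round(1),'ang',np.arctan2(e[:,1],e[:,0]).round(3))
def sub(m,x0,x1,y0,y1):
    o=np.zeros_like(m);o[y0:y1,x0:x1]=m[y0:y1,x0:x1];return o
g=(hsv[...,0]>60)&(hsv[...,0]<90)&(hsv[...,1]>100)
show('mat',rect(sub(g,350,440,260,345)),3)
b=(hsv[...,0]>100)&(hsv[...,0]<125)&(hsv[...,1]>130)
show('rack',rect(sub(b,140,195,235,325)),6)
d=(hsv[...,2]<95)&(hsv[...,1]<70)
show('nest',rect(sub(d,255,320,280,325)),6)
a=cv2.resize(im[240:320,140:195],None,fx=7,fy=7,interpolation=2)
c=cv2.resize(im[280:325,255:320],None,fx=6,fy=6,interpolation=2)
h=np.zeros((560,385+390,3),np.uint8);h[:,:385]=a;h[:270,385:]=c
cv2.imwrite("pics/crop1.png",h[...,::-1])
E
```

```text
mat [[364.1, 322.9], [375.2, 270.8], [427.9, 282.1], [416.8, 334.2]] [[398.2, -56.2], [502.0, -77.5], [484.3, -183.5], [381.4, -160.2]] ctr [ 441.5 -119.4] len [106.  107.5 105.6 105.3] ang [-0.202 -1.736  2.918  1.41 ]
rack [[151.0, 249.3], [179.4, 247.9], [182.6, 311.3], [154.2, 312.7]] [[524.1, 379.3], [529.7, 321.8], [403.8, 304.4], [398.4, 360.5]] ctr [464.  341.5] len [ 57.8 127.1  56.3 127.1] ang [-1.474 -3.005  1.667  0.148]
nest [[298.0, 296.0], [298.0, 292.0], [303.0, 292.0], [303.0, 296.0]] [[444.5, 76.7], [452.3, 77.0], [452.8, 67.0], [444.9, 66.7]] ctr [448.6  71.9] len [ 7.9 10.   7.9 10. ] ang [ 0.039 -1.524 -3.105  1.617]
```

View pics/crop1.png

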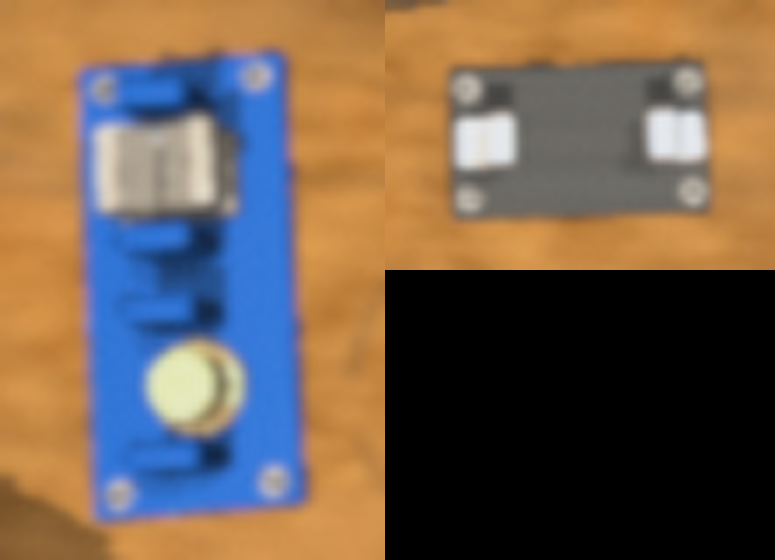

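Run:
```python
from h import *
p=dict(np.load("top0.npz"))
def rep(n,c,z):
    P=plane(p,c,z)[:,:2];e=np.roll(P,-1,0)-P;print(n,P.round(1).tolist(),'ctr',P.mean(0).round(1),'len',np.hypot(*e.T).round(1),'ang',np.arctan2(e[:,1],e[:,0]).round(3))
A=lambda l:np.array(l,float)/7+[139.5,239.5]
B=lambda l:(np.array(l,float)-[385,0])/6+[254.5,279.5]
rep('rack',A([[78,67],[287,52],[308,505],[97,520]]),6)
rep('block',A([[97,128],[211,113],[219,207],[101,214]]),46)
rep('bush',A([[182,385]]*4),30)
rep('nest',B([[450,68],[703,62],[710,210],[453,217]]),6)
rep('cheektop L',B([[455,117],[515,113],[517,166],[456,169]]),56)
rep('cheektop R',B([[648,110],[705,108],[708,160],[648,163]]),56)
rep('box front edge',np.array([[252,278],[366,262]]),0);rep('..',np.array([[252,278],[366,262]]),40)
rep('lever',np.array([[468,275],[470,335]]),60)
```

```text
rack [[524.6, 380.1], [531.8, 319.7], [403.2, 302.5], [396.3, 361.9]] ctr [464.  341.1] len [ 60.8 129.7  59.8 129.6] ang [-1.452 -3.009  1.687  0.141]
block [[503.1, 362.7], [508.8, 331.3], [482.8, 326.7], [479.4, 359.2]] ctr [493.5 345. ] len [31.9 26.4 32.7 24. ] ang [-1.392 -2.966  1.677  0.144]
bush [[434.3, 336.0], [434.3, 336.0], [434.3, 336.0], [434.3, 336.0]] ctr [434.3 336. ] len [0. 0. 0. 0.] ang [0. 0. 0. 0.]
nest [[451.6, 142.4], [457.5, 58.2], [409.3, 54.2], [403.1, 138.9]] ctr [430.4  98.4] len [84.4 48.4 84.9 48.6] ang [-1.501 -3.059  1.644  0.073]
cheektop L [[434.0, 138.5], [436.1, 119.6], [419.7, 118.2], [417.9, 137.3]] ctr [426.9 128.4] len [19.  16.5 19.3 16.2] ang [-1.458 -3.055  1.666  0.072]
cheektop R [[439.0, 77.6], [440.5, 59.6], [424.4, 58.1], [422.5, 77.0]] ctr [431.6  68.1] len [18.1 16.2 19.  16.5] ang [-1.49  -3.048  1.667  0.039]
box front edge [[476.3, 170.9], [519.4, -59.1]] ctr [497.8  55.9] len [234. 234.] ang [-1.385  1.756]
.. [[473.4, 168.6], [514.9, -52.6]] ctr [494.1  58. ] len [225. 225.] ang [-1.385  1.756]
lever [[496.9, -243.9], [385.6, -244.2]] ctr [ 441.2 -244. ] len [111.2 111.2] ang [-3.138e+00  3.000e-03]
```

```bash
cat >> h.py <<'E'
from scipy.spatial.transform import Rotation as Rn
def go(xyz,th):
    "deltas from measured pose to TCP xyz, tool down, tool x at angle th"
    from cell import state
    s=state();R=np.array(s["tcp_rot"]);c,n=np.cos(th),np.sin(th)
    T=np.array([[c,0,-n],[n,0,c],[0,-1,0]])
    print('t',(R.T@(np.array(xyz)-s["ee_pos"])).round(1),'a',Rn.from_matrix(R.T@T).as_rotvec().round(3),'time',round(s["time"],2),'gap',round(s["finger_gap"],1),'q',np.round(s["q"],2),'F',np.round(s["contact_force"],1),'pos',np.round(s["ee_pos"],1))
E
python3 -c "
from h import *
go([493.6,345.3,150],1.708)"
```

```text
t [ -65.9   80.6 -322.8] a [-0.    -0.532 -0.002] time 0.1 gap 85.5 q [ 1.16  0.32  1.57  0.    1.26 -0.02] F [ 0.2 -0.  -0.2] pos [221.  530.4 230.5]
```

Call:
move_arm(
  moves=[
    {"tx": -66,"ty": 40,"tz": -323,"ay": -0.532,"claw": 0},
    {"tx": -66,"ty": 40,"tz": -323,"ay": -0.532,"claw": 0},
    {"tx": -66,"ty": 40,"tz": -323,"ay": -0.532,"claw": 0},
    {"tx": -66,"ty": 40,"tz": -323,"ay": -0.532,"claw": 0},
    {"tx": -66,"ty": 60,"tz": -323,"ay": -0.532,"claw": 0},
    {"tx": -66,"ty": 80,"tz": -323,"ay": -0.532,"claw": 0.2},
    {"tx": -66,"ty": 80,"tz": -323,"ay": -0.532,"claw": 0.2},
    {"tx": -66,"ty": 80,"tz": -323,"ay": -0.532,"claw": 0.2},
    {"tx": -66,"ty": 80,"tz": -323,"ay": -0.532,"claw": 0.2},
    {"tx": -66,"ty": 80,"tz": -323,"ay": -0.532,"claw": 0.2},
  ],
  force=50,
)

```text
invalid input
```

```bash
python3 -c "
from h import *
from cell import snapshot
p=snapshot('wrist');np.savez('w1.npz',**p);cv2.imwrite('pics/w1.png',p['pixels'][...,::-1]);print(p['K'],p['eye'],p['attitude'])
go([493.6,345.3,60],1.708)"
```

```text
[[325.1922621    0.         279.74368143]
 [  0.         325.1922621  209.53357196]
 [  0.           0.           1.        ]] [152.3884183  559.01164518 373.37245906] [[ 0.38407159 -0.88398945 -0.26655519]
 [ 0.92330023  0.36697029  0.11335558]
 [-0.0023873  -0.28964713  0.95713052]]
t [ -65.8  170.8 -322.8] a [-0.    -0.532 -0.001] time 0.15 gap 85.5 q [ 1.16  0.32  1.57 -0.    1.26 -0.02] F [ 0.5 -0.4 -0.8] pos [221.  530.5 230.7]
```

View pics/w1.png

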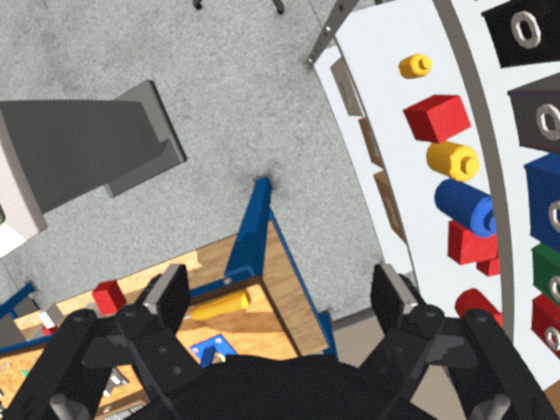

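The move was refused, so this picture is just the start pose: the bench edge at about (250,270), fingers at (160,300) and (400,300). I'll retry with all seven keys in each row.

Call:
move_arm(
  moves=[
    {"tx": -66,"ty": 40,"tz": -323,"ax": 0,"ay": -0.53,"az": 0,"claw": 0},
    {"tx": -66,"ty": 40,"tz": -323,"ax": 0,"ay": -0.53,"az": 0,"claw": 0},
    {"tx": -66,"ty": 40,"tz": -323,"ax": 0,"ay": -0.53,"az": 0,"claw": 0},
    {"tx": -66,"ty": 40,"tz": -323,"ax": 0,"ay": -0.53,"az": 0,"claw": 0},
    {"tx": -66,"ty": 60,"tz": -323,"ax": 0,"ay": -0.53,"az": 0,"claw": 0},
    {"tx": -66,"ty": 80,"tz": -323,"ax": 0,"ay": -0.53,"az": 0,"claw": 0.2},
    {"tx": -66,"ty": 80,"tz": -323,"ax": 0,"ay": -0.53,"az": 0,"claw": 0.2},
    {"tx": -66,"ty": 80,"tz": -323,"ax": 0,"ay": -0.53,"az": 0,"claw": 0.2},
    {"tx": -66,"ty": 80,"tz": -323,"ax": 0,"ay": -0.53,"az": 0,"claw": 0.2},
    {"tx": -66,"ty": 80,"tz": -323,"ax": 0,"ay": -0.53,"az": 0,"claw": 0.2},
  ],
  force=50,
)

```text
time: 0.98
ee_pos: [496.2, 342.3, 148.7]
tcp_rot: [[-0.13, -0.002, -0.991], [0.991, -0.003, -0.13], [-0.003, -1.0, 0.003]]
contact_force: [-0.8, 0.8, 0.2]
finger_gap: 68.1
```

```bash
python3 -c "
from h import *
from cell import snapshot
p=snapshot('wrist');np.savez('w1.npz',**p);cv2.imwrite('pics/w2.png',p['pixels'][...,::-1]);print(p['eye'])
go([493.6,345.3,60],1.708)"
```

```text
[422.77649195 333.11122768 291.68407892]
t [ 1.6 89.8  0.7] a [-0.003 -0.006 -0.001] time 1.03 gap 67.9 q [ 0.59  0.42  1.62  0.    1.1  -1.11] F [ 0.   0.1 -0. ] pos [494.7 344.  149.8]
```

View pics/w2.png

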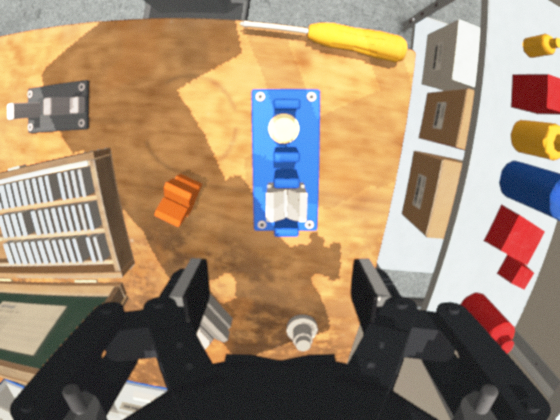

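```bash
python3 -c "
from h import *
p=dict(np.load('w1.npz'));b=cv2.cvtColor(p['pixels'],cv2.COLOR_RGB2HSV)
m=(b[...,0]>100)&(b[...,0]<125)&(b[...,1]>130)&(b[...,2]>100);m[:80]=0;m[240:]=0;m[:,:245]=0;m[:,328:]=0
r=rect(m);P=fplane(p,r,6);print(r.round(1).tolist(),P.round(1).tolist(),P.mean(0))
Q=fplane(p,[[267,187],[306,187],[308,222],[265,222]],46);print(Q.round(1).tolist(),Q.mean(0))"
```

```text
[[252.0, 90.0], [318.0, 90.0], [318.0, 229.0], [252.0, 229.0]] [[404.0, 305.5, 6.0], [396.3, 362.0, 6.0], [521.8, 381.5, 6.0], [530.0, 320.1, 6.0]] [463.03255376 342.26742323   6.        ]
[[479.0, 329.8, 46.0], [475.0, 359.7, 46.0], [503.1, 365.7, 46.0], [507.6, 331.6, 46.0]] [491.19956812 346.69413813  46.        ]
```

Call:
move_arm(
  moves=[
    {"tx": 1.5,"ty": 30,"tz": 1,"ax": 0,"ay": -0.005,"az": 0,"claw": 0.2},
    {"tx": 1.5,"ty": 60,"tz": 1,"ax": 0,"ay": -0.005,"az": 0,"claw": 0.2},
    {"tx": 1.5,"ty": 90,"tz": 1,"ax": 0,"ay": -0.005,"az": 0,"claw": 0.2},
    {"tx": 1.5,"ty": 110,"tz": 1,"ax": 0,"ay": -0.005,"az": 0,"claw": 0.2},
    {"tx": 1.5,"ty": 125,"tz": 1,"ax": 0,"ay": -0.005,"az": 0,"claw": 0.2},
    {"tx": 1.5,"ty": 135,"tz": 1,"ax": 0,"ay": -0.005,"az": 0,"claw": 0.2},
    {"tx": 1.5,"ty": 135,"tz": 1,"ax": 0,"ay": -0.005,"az": 0,"claw": 0.2},
    {"tx": 1.5,"ty": 135,"tz": 1,"ax": 0,"ay": -0.005,"az": 0,"claw": 0.5},
    {"tx": 1.5,"ty": 135,"tz": 1,"ax": 0,"ay": -0.005,"az": 0,"claw": 0.8},
    {"tx": 1.5,"ty": 135,"tz": 1,"ax": 0,"ay": -0.005,"az": 0,"claw": 0.8},
  ],
  force=50,
)

```text
time: 1.87
ee_pos: [493.4, 347.7, 17.8]
tcp_rot: [[-0.14, 0.002, -0.99], [0.99, 0.002, -0.14], [0.001, -1.0, -0.003]]
contact_force: [-0.5, -0.9, 0.9]
finger_gap: 32.9
```

Call:
move_arm(
  moves=[
    {"tx": 0,"ty": 0,"tz": 0,"ax": 0,"ay": 0,"az": 0,"claw": 0.8},
    {"tx": 0,"ty": 0,"tz": 0,"ax": 0,"ay": 0,"az": 0,"claw": 0.8},
    {"tx": 0,"ty": 0,"tz": 0,"ax": 0,"ay": 0,"az": 0,"claw": 0.8},
    {"tx": 0,"ty": 0,"tz": 0,"ax": 0,"ay": 0,"az": 0,"claw": 0.8},
    {"tx": 0,"ty": 0,"tz": 0,"ax": 0,"ay": 0,"az": 0,"claw": 0.8},
    {"tx": 0,"ty": -10,"tz": 0,"ax": 0,"ay": 0,"az": 0,"claw": 0.8},
    {"tx": 0,"ty": -30,"tz": 0,"ax": 0,"ay": 0,"az": 0,"claw": 0.8},
    {"tx": 0,"ty": -60,"tz": 0,"ax": 0,"ay": 0,"az": 0,"claw": 0.8},
    {"tx": 0,"ty": -90,"tz": 0,"ax": 0,"ay": 0,"az": 0,"claw": 0.8},
    {"tx": 0,"ty": -120,"tz": 0,"ax": 0,"ay": 0,"az": 0,"claw": 0.8},
  ],
)

```text
time: 2.7
ee_pos: [492.3, 346.5, 137.8]
tcp_rot: [[-0.14, -0.001, -0.99], [0.99, -0.001, -0.14], [-0.0, -1.0, 0.001]]
contact_force: [0.1, 0.4, -1.7]
finger_gap: 31.3
```

```bash
python3 -c "
from h import *
from cell import snapshot
p=snapshot('wrist');np.savez('w3.npz',**p);cv2.imwrite('pics/w3.png',p['pixels'][...,::-1])
go([441,-112,130],1.64)"
```

```text
t [-448.6   11.2  118.3] a [0.01  0.071 0.005] time 2.75 gap 31.2 q [ 0.59  0.43  1.63  0.    1.08 -1.12] F [2.1 1.3 2.7] pos [495.4 348.7 144.6]
```

View pics/w3.png

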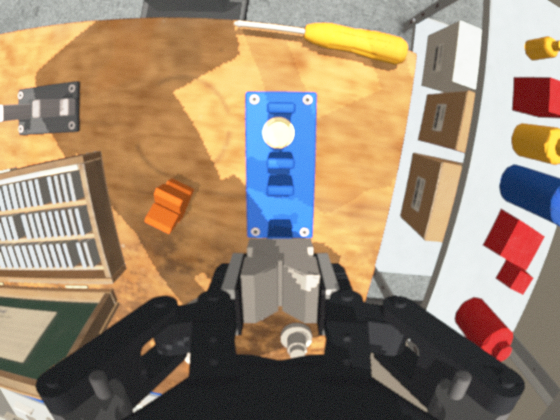

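The block is held between the pads by its plain sides, at (280,285). Next is the mat.

Call:
move_arm(
  moves=[
    {"tx": -25,"ty": 0,"tz": 20,"ax": 0,"ay": 0.07,"az": 0,"claw": 0.8},
    {"tx": -60,"ty": 0,"tz": 35,"ax": 0,"ay": 0.07,"az": 0,"claw": 0.8},
    {"tx": -97,"ty": 0,"tz": 50,"ax": 0,"ay": 0.07,"az": 0,"claw": 0.8},
    {"tx": -134,"ty": 0,"tz": 64,"ax": 0,"ay": 0.07,"az": 0,"claw": 0.8},
    {"tx": -172,"ty": 0,"tz": 76,"ax": 0,"ay": 0.07,"az": 0,"claw": 0.8},
    {"tx": -210,"ty": 0,"tz": 86,"ax": 0,"ay": 0.07,"az": 0,"claw": 0.8},
    {"tx": -250,"ty": 0,"tz": 95,"ax": 0,"ay": 0.07,"az": 0,"claw": 0.8},
    {"tx": -290,"ty": 0,"tz": 103,"ax": 0,"ay": 0.07,"az": 0,"claw": 0.8},
    {"tx": -330,"ty": 0,"tz": 110,"ax": 0,"ay": 0.07,"az": 0,"claw": 0.8},
    {"tx": -360,"ty": 0,"tz": 115,"ax": 0,"ay": 0.07,"az": 0,"claw": 0.8},
  ],
)

```text
time: 3.58
ee_pos: [428.2, -28.2, 136.7]
tcp_rot: [[-0.069, 0.0, -0.998], [0.998, -0.001, -0.069], [-0.001, -1.0, -0.0]]
contact_force: [0.2, -0.5, -1.6]
finger_gap: 31.1
```

Call:
move_arm(
  moves=[
    {"tx": -30,"ty": 0,"tz": 0,"ax": 0,"ay": 0,"az": 0,"claw": 0.8},
    {"tx": -55,"ty": 0,"tz": 0,"ax": 0,"ay": 0,"az": 0,"claw": 0.8},
    {"tx": -75,"ty": 0,"tz": 0,"ax": 0,"ay": 0,"az": 0,"claw": 0.8},
    {"tx": -88,"ty": 10,"tz": 0,"ax": 0,"ay": 0,"az": 0,"claw": 0.8},
    {"tx": -88,"ty": 30,"tz": 0,"ax": 0,"ay": 0,"az": 0,"claw": 0.8},
    {"tx": -88,"ty": 60,"tz": 0,"ax": 0,"ay": 0,"az": 0,"claw": 0.8},
    {"tx": -88,"ty": 80,"tz": 0,"ax": 0,"ay": 0,"az": 0,"claw": 0.8},
    {"tx": -88,"ty": 95,"tz": 0,"ax": 0,"ay": 0,"az": 0,"claw": 0.8},
    {"tx": -88,"ty": 95,"tz": 0,"ax": 0,"ay": 0,"az": 0,"claw": 0.8},
    {"tx": -88,"ty": 95,"tz": 0,"ax": 0,"ay": 0,"az": 0,"claw": 0.8},
  ],
)

```text
time: 4.42
ee_pos: [434.9, -113.3, 41.2]
tcp_rot: [[-0.07, -0.001, -0.998], [0.998, 0.0, -0.07], [0.001, -1.0, 0.001]]
contact_force: [0.1, 0.5, -0.4]
finger_gap: 31.6
```

```bash
python3 -c "
from h import *
from cell import snapshot
p=snapshot('top');np.savez('top1.npz',**p)
cv2.imwrite('pics/top1.png',cv2.resize(p['pixels'][220:350,230:500],None,fx=2.9,fy=2.9,interpolation=2)[...,::-1])
go([441,-112,12],1.645)"
```

```text
t [ 1.1 29.9 -5.3] a [ 0.001 -0.004 -0.   ] time 4.47 gap 31.2 q [-0.28  0.35  2.1   0.    0.69 -1.92] F [ 0.2 -0.2 -1.5] pos [ 435.8 -113.5   41.9]
```

View pics/top1.png

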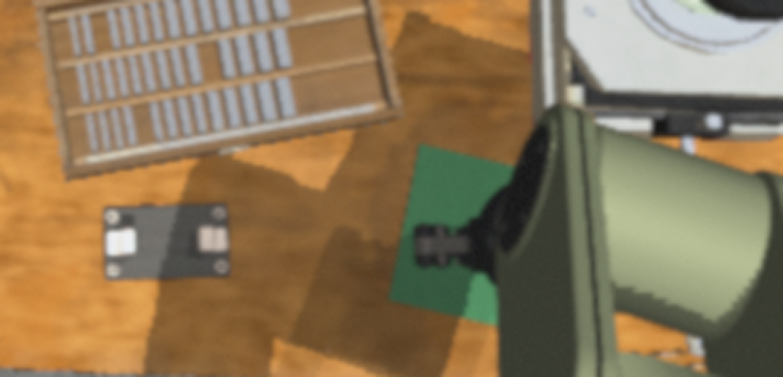

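The block is above the mat with nothing touching. Lowering and releasing.

Call:
move_arm(
  moves=[
    {"tx": 1,"ty": 12,"tz": -5,"ax": 0,"ay": 0,"az": 0,"claw": 0.8},
    {"tx": 1,"ty": 20,"tz": -5,"ax": 0,"ay": 0,"az": 0,"claw": 0.8},
    {"tx": 1,"ty": 25,"tz": -5,"ax": 0,"ay": 0,"az": 0,"claw": 0.8},
    {"tx": 1,"ty": 27,"tz": -5,"ax": 0,"ay": 0,"az": 0,"claw": 0.8},
    {"tx": 1,"ty": 28,"tz": -5,"ax": 0,"ay": 0,"az": 0,"claw": 0.8},
    {"tx": 1,"ty": 28.5,"tz": -5,"ax": 0,"ay": 0,"az": 0,"claw": 0.8},
    {"tx": 1,"ty": 29,"tz": -5,"ax": 0,"ay": 0,"az": 0,"claw": 0.8},
    {"tx": 1,"ty": 29,"tz": -5,"ax": 0,"ay": 0,"az": 0,"claw": 0.8},
    {"tx": 1,"ty": 29,"tz": -5,"ax": 0,"ay": 0,"az": 0,"claw": 0.8},
    {"tx": 1,"ty": 29,"tz": -5,"ax": 0,"ay": 0,"az": 0,"claw": 0.8},
  ],
)

```text
time: 5.3
ee_pos: [440.1, -111.9, 14.9]
tcp_rot: [[-0.07, 0.001, -0.998], [0.998, -0.0, -0.07], [-0.0, -1.0, -0.001]]
contact_force: [-5.6, 2.3, 21.9]
finger_gap: 31.4
```

```bash
python3 -c "
from h import *
go([441,-112,12],1.645)"
```

```text
t [-0.1  2.9 -0.9] a [ 0.001 -0.004 -0.   ] time 5.3 gap 31.4 q [-0.27  0.4   2.12  0.    0.63 -1.92] F [-5.6  2.3 21.9] pos [ 440.1 -111.9   14.9]
```

Call:
move_arm(
  moves=[
    {"tx": 0,"ty": -1,"tz": 0,"ax": 0,"ay": 0,"az": 0,"claw": 0.8},
    {"tx": 0,"ty": -1,"tz": 0,"ax": 0,"ay": 0,"az": 0,"claw": 0.8},
    {"tx": 0,"ty": -1,"tz": 0,"ax": 0,"ay": 0,"az": 0,"claw": 0.3},
    {"tx": 0,"ty": -1,"tz": 0,"ax": 0,"ay": 0,"az": 0,"claw": 0.3},
    {"tx": 0,"ty": -1,"tz": 0,"ax": 0,"ay": 0,"az": 0,"claw": 0.3},
    {"tx": 0,"ty": -1,"tz": 0,"ax": 0,"ay": 0,"az": 0,"claw": 0.3},
    {"tx": 0,"ty": -1,"tz": 0,"ax": 0,"ay": 0,"az": 0,"claw": 0.3},
    {"tx": 0,"ty": -1,"tz": 0,"ax": 0,"ay": 0,"az": 0,"claw": 0.3},
    {"tx": 0,"ty": -1,"tz": 0,"ax": 0,"ay": 0,"az": 0,"claw": 0.3},
    {"tx": 0,"ty": -1,"tz": 0,"ax": 0,"ay": 0,"az": 0,"claw": 0.3},
  ],
)

```text
time: 6.13
ee_pos: [440.3, -111.9, 13.2]
tcp_rot: [[-0.07, -0.0, -0.998], [0.998, 0.0, -0.07], [0.0, -1.0, 0.0]]
contact_force: [0.7, -0.4, -0.7]
finger_gap: 60.0
```

Call:
move_arm(
  moves=[
    {"tx": 0,"ty": -20,"tz": 0,"ax": 0,"ay": 0,"az": 0,"claw": 0.3},
    {"tx": 0,"ty": -45,"tz": 0,"ax": 0,"ay": 0,"az": 0,"claw": 0.3},
    {"tx": 0,"ty": -75,"tz": 0,"ax": 0,"ay": 0,"az": 0,"claw": 0.3},
    {"tx": 0,"ty": -100,"tz": 0,"ax": 0,"ay": 0,"az": 0,"claw": 0.3},
    {"tx": 0,"ty": -110,"tz": 0,"ax": 0,"ay": 0,"az": 0,"claw": 0.3},
    {"tx": 0,"ty": -110,"tz": 0,"ax": 0,"ay": 0,"az": 0,"claw": 0.3},
    {"tx": 0,"ty": -110,"tz": 0,"ax": 0,"ay": 0,"az": 0,"claw": 0.3},
    {"tx": 0,"ty": -110,"tz": 0,"ax": 0,"ay": 0,"az": 0,"claw": 0.3},
    {"tx": 0,"ty": -110,"tz": 0,"ax": 0,"ay": 0,"az": 0,"claw": 0.3},
    {"tx": 0,"ty": -110,"tz": 0,"ax": 0,"ay": 0,"az": 0,"claw": 0.3},
  ],
)

```text
time: 6.97
ee_pos: [439.6, -111.8, 122.1]
tcp_rot: [[-0.07, -0.002, -0.998], [0.998, 0.001, -0.07], [0.001, -1.0, 0.002]]
contact_force: [-0.3, 0.1, 1.1]
finger_gap: 59.9
```

```bash
python3 -c "
from h import *
from cell import snapshot
p=snapshot('wrist');np.savez('w4.npz',**p);cv2.imwrite('pics/w4.png',p['pixels'][...,::-1])
go([440.5,-112,120],0.074)"
```

```text
t [-0.2  2.3 -0.8] a [-2.000e-03  1.567e+00 -1.000e-03] time 7.02 gap 59.9 q [-0.27  0.24  1.99  0.    0.92 -1.92] F [ 0.4 -0.2 -1.4] pos [ 439.7 -111.8  122.3]
```

View pics/w4.png

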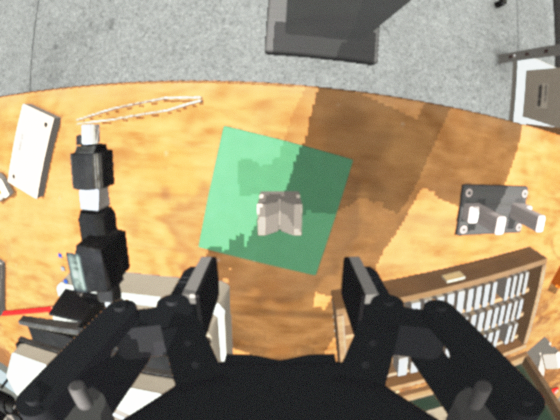

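The block stands on the mat at (280,213), released, with both notched faces clear. I'll turn 90° and check the nest in this view.

Call:
move_arm(
  moves=[
    {"tx": 0,"ty": 0,"tz": 0,"ax": 0,"ay": 0.12,"az": 0,"claw": 0.3},
    {"tx": 0,"ty": 0,"tz": 0,"ax": 0,"ay": 0.24,"az": 0,"claw": 0.3},
    {"tx": 0,"ty": 0,"tz": 0,"ax": 0,"ay": 0.36,"az": 0,"claw": 0.3},
    {"tx": 0,"ty": 0,"tz": 0,"ax": 0,"ay": 0.48,"az": 0,"claw": 0.3},
    {"tx": 0,"ty": 0,"tz": 0,"ax": 0,"ay": 0.6,"az": 0,"claw": 0.3},
    {"tx": 0,"ty": 0,"tz": 0,"ax": 0,"ay": 0.72,"az": 0,"claw": 0.3},
    {"tx": 0,"ty": 0,"tz": 0,"ax": 0,"ay": 0.84,"az": 0,"claw": 0.3},
    {"tx": 0,"ty": 0,"tz": 0,"ax": 0,"ay": 0.96,"az": 0,"claw": 0.3},
    {"tx": 0,"ty": 0,"tz": 0,"ax": 0,"ay": 1.08,"az": 0,"claw": 0.3},
    {"tx": 0,"ty": 0,"tz": 0,"ax": 0,"ay": 1.2,"az": 0,"claw": 0.3},
  ],
)

```text
time: 7.85
ee_pos: [440.0, -111.9, 122.7]
tcp_rot: [[0.907, -0.001, -0.421], [0.421, 0.0, 0.907], [-0.001, -1.0, 0.001]]
contact_force: [-0.8, 1.1, -0.0]
finger_gap: 59.5
```

Call:
move_arm(
  moves=[
    {"tx": 0,"ty": 0,"tz": 0,"ax": 0,"ay": 0.12,"az": 0,"claw": 0.3},
    {"tx": 0,"ty": 0,"tz": 0,"ax": 0,"ay": 0.24,"az": 0,"claw": 0.3},
    {"tx": 0,"ty": 0,"tz": 0,"ax": 0,"ay": 0.36,"az": 0,"claw": 0.3},
    {"tx": 0,"ty": 0,"tz": 0,"ax": 0,"ay": 0.367,"az": 0,"claw": 0.3},
    {"tx": 0,"ty": 0,"tz": 0,"ax": 0,"ay": 0.367,"az": 0,"claw": 0.3},
    {"tx": 0,"ty": 0,"tz": 0,"ax": 0,"ay": 0.367,"az": 0,"claw": 0.3},
    {"tx": 0,"ty": 0,"tz": 0,"ax": 0,"ay": 0.367,"az": 0,"claw": 0.3},
    {"tx": 0,"ty": 0,"tz": 0,"ax": 0,"ay": 0.367,"az": 0,"claw": 0.3},
    {"tx": 0,"ty": 0,"tz": 0,"ax": 0,"ay": 0.367,"az": 0,"claw": 0.3},
    {"tx": 0,"ty": 0,"tz": 0,"ax": 0,"ay": 0.367,"az": 0,"claw": 0.3},
  ],
)

```text
time: 8.68
ee_pos: [440.3, -112.0, 123.3]
tcp_rot: [[0.997, 0.0, -0.074], [0.074, 0.0, 0.997], [0.0, -1.0, 0.0]]
contact_force: [0.1, -0.1, 0.7]
finger_gap: 59.4
```

```bash
python3 -c "
from h import *
from cell import snapshot
p=dict(np.load('w4.npz'))
P=fplane(p,[[458,185],[527,185],[537,234],[457,236]],6);print(P.round(1).tolist(),P.mean(0))
print(fplane(p,[[259,193],[300,193]],43).round(1).tolist())
p=snapshot('wrist');np.savez('w5.npz',**p);cv2.imwrite('pics/w5.png',p['pixels'][...,::-1])
go([440,-112,20],0.074)"
```

```text
[[408.6, 48.0, 6.0], [399.5, 137.0, 6.0], [451.2, 172.4, 6.0], [457.5, 59.0, 6.0]] [429.20690145 104.08702095   6.        ]
[[421.0, -127.7, 43.0], [419.0, -98.9, 43.0]]
t [ -0.3 103.3   0. ] a [-0.  0.  0.] time 8.73 gap 60.0 q [-0.27  0.24  1.99  0.    0.92 -0.35] F [ 0.2  0.5 -0. ] pos [ 440.3 -112.   123.3]
```

View pics/w5.png

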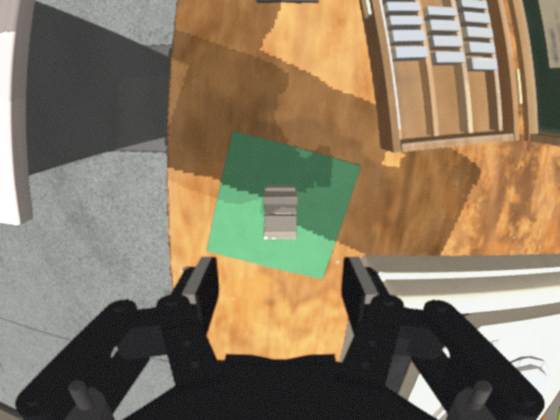

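```bash
python3 -c "
from h import *
p=dict(np.load('w5.npz'))
print(fplane(p,[[264,187],[296,187],[264,215],[296,215],[264,222],[296,222]],43).round(1).tolist())
print(fplane(p,[[264,239],[297,239]],3).round(1).tolist())
b=cv2.cvtColor(p['pixels'],cv2.COLOR_RGB2HSV);m=(b[...,0]>60)&(b[...,0]<90)&(b[...,1]>100);m[300:]=0
P=fplane(p,rect(m),3);print(rect(m).tolist(),P.mean(0))
"
```

```text
[[426.9, -90.1, 43.0], [449.4, -88.5, 43.0], [428.2, -110.8, 43.0], [451.2, -109.1, 43.0], [428.5, -116.1, 43.0], [451.7, -114.4, 43.0]]
[[428.4, -145.8, 3.0], [457.2, -143.6, 3.0]]
[[225.74197387695312, 211.60684204101562], [251.58226013183594, 194.649169921875], [283.39044189453125, 243.11880493164062], [257.5501708984375, 260.07647705078125]] [ 419.83360037 -136.26301723    3.        ]
```

Call:
move_arm(
  moves=[
    {"tx": 0,"ty": 30,"tz": 0,"ax": 0,"ay": 0,"az": 0,"claw": 0.3},
    {"tx": 0,"ty": 60,"tz": 0,"ax": 0,"ay": 0,"az": 0,"claw": 0.3},
    {"tx": 0,"ty": 85,"tz": 0,"ax": 0,"ay": 0,"az": 0,"claw": 0.3},
    {"tx": 0,"ty": 103,"tz": 0,"ax": 0,"ay": 0,"az": 0,"claw": 0.3},
    {"tx": 0,"ty": 112,"tz": 0,"ax": 0,"ay": 0,"az": 0,"claw": 0.3},
    {"tx": 0,"ty": 112,"tz": 0,"ax": 0,"ay": 0,"az": 0,"claw": 0.3},
    {"tx": 0,"ty": 112,"tz": 0,"ax": 0,"ay": 0,"az": 0,"claw": 0.5},
    {"tx": 0,"ty": 112,"tz": 0,"ax": 0,"ay": 0,"az": 0,"claw": 0.7},
    {"tx": 0,"ty": 112,"tz": 0,"ax": 0,"ay": 0,"az": 0,"claw": 0.9},
    {"tx": 0,"ty": 112,"tz": 0,"ax": 0,"ay": 0,"az": 0,"claw": 0.9},
  ],
)

```text
time: 9.57
ee_pos: [441.3, -112.3, 12.6]
tcp_rot: [[0.997, 0.003, -0.074], [0.074, -0.001, 0.997], [0.003, -1.0, -0.001]]
contact_force: [0.0, -0.5, 5.4]
finger_gap: 23.3
```

Call:
move_arm(
  moves=[
    {"tx": 0,"ty": 0,"tz": 0,"ax": 0,"ay": 0,"az": 0,"claw": 0.9},
    {"tx": 0,"ty": 0,"tz": 0,"ax": 0,"ay": 0,"az": 0,"claw": 0.9},
    {"tx": 0,"ty": 0,"tz": 0,"ax": 0,"ay": 0,"az": 0,"claw": 0.9},
    {"tx": 0,"ty": 0,"tz": 0,"ax": 0,"ay": 0,"az": 0,"claw": 0.9},
    {"tx": 0,"ty": 0,"tz": 0,"ax": 0,"ay": 0,"az": 0,"claw": 0.9},
    {"tx": 0,"ty": 0,"tz": 0,"ax": 0,"ay": 0,"az": 0,"claw": 0.9},
    {"tx": 0,"ty": 0,"tz": 0,"ax": 0,"ay": 0,"az": 0,"claw": 0.9},
    {"tx": 0,"ty": 0,"tz": 0,"ax": 0,"ay": 0,"az": 0,"claw": 0.9},
    {"tx": 0,"ty": 0,"tz": 0,"ax": 0,"ay": 0,"az": 0,"claw": 0.9},
    {"tx": 0,"ty": 0,"tz": 0,"ax": 0,"ay": 0,"az": 0,"claw": 0.9},
  ],
)

```text
time: 10.4
ee_pos: [441.4, -112.3, 12.6]
tcp_rot: [[0.997, 0.003, -0.074], [0.074, -0.001, 0.997], [0.003, -1.0, -0.001]]
contact_force: [-0.8, 0.5, 7.3]
finger_gap: 23.0
```

Gripped by the notched faces (gap 23 mm). Lifting and moving over to the nest.

Call:
move_arm(
  moves=[
    {"tx": 0,"ty": -20,"tz": 0,"ax": 0,"ay": 0,"az": 0,"claw": 0.9},
    {"tx": 0,"ty": -50,"tz": 0,"ax": 0,"ay": 0,"az": 0,"claw": 0.9},
    {"tx": 0,"ty": -85,"tz": 0,"ax": 0,"ay": 0,"az": 0,"claw": 0.9},
    {"tx": 0,"ty": -110,"tz": 20,"ax": 0,"ay": 0,"az": 0,"claw": 0.9},
    {"tx": 2,"ty": -110,"tz": 55,"ax": 0,"ay": 0,"az": 0,"claw": 0.9},
    {"tx": 4,"ty": -110,"tz": 95,"ax": 0,"ay": 0,"az": 0,"claw": 0.9},
    {"tx": 4,"ty": -110,"tz": 135,"ax": 0,"ay": 0,"az": 0,"claw": 0.9},
    {"tx": 4,"ty": -110,"tz": 170,"ax": 0,"ay": 0,"az": 0,"claw": 0.9},
    {"tx": 4,"ty": -110,"tz": 195,"ax": 0,"ay": 0,"az": 0,"claw": 0.9},
    {"tx": 4,"ty": -110,"tz": 208,"ax": 0,"ay": 0,"az": 0,"claw": 0.9},
  ],
)

```text
time: 11.23
ee_pos: [428.2, 98.4, 121.6]
tcp_rot: [[0.997, 0.0, -0.077], [0.077, 0.001, 0.997], [0.001, -1.0, 0.001]]
contact_force: [1.1, -0.6, -2.2]
finger_gap: 23.3
```

Call:
move_arm(
  moves=[
    {"tx": 0,"ty": 0,"tz": 2,"ax": 0,"ay": 0,"az": 0,"claw": 0.9},
    {"tx": 0,"ty": 0,"tz": 2,"ax": 0,"ay": 0,"az": 0,"claw": 0.9},
    {"tx": 0,"ty": 0,"tz": 2,"ax": 0,"ay": 0,"az": 0,"claw": 0.9},
    {"tx": 0,"ty": 0,"tz": 2,"ax": 0,"ay": 0,"az": 0,"claw": 0.9},
    {"tx": 0,"ty": 0,"tz": 2,"ax": 0,"ay": 0,"az": 0,"claw": 0.9},
    {"tx": 0,"ty": 0,"tz": 2,"ax": 0,"ay": 0,"az": 0,"claw": 0.9},
    {"tx": 0,"ty": 0,"tz": 2,"ax": 0,"ay": 0,"az": 0,"claw": 0.9},
    {"tx": 0,"ty": 0,"tz": 2,"ax": 0,"ay": 0,"az": 0,"claw": 0.9},
    {"tx": 0,"ty": 0,"tz": 2,"ax": 0,"ay": 0,"az": 0,"claw": 0.9},
    {"tx": 0,"ty": 0,"tz": 2,"ax": 0,"ay": 0,"az": 0,"claw": 0.9},
  ],
)

```text
time: 12.07
ee_pos: [428.8, 97.6, 121.3]
tcp_rot: [[0.997, 0.0, -0.074], [0.074, 0.0, 0.997], [0.0, -1.0, 0.0]]
contact_force: [-0.4, 0.1, -1.4]
finger_gap: 23.2
```

```bash
python3 -c "
from h import *
from cell import snapshot
p=snapshot('wrist');q=snapshot('scene');np.savez('w6.npz',**p);np.savez('s6.npz',**q)
h=np.hstack([p['pixels'][60:360,100:480],cv2.resize(q['pixels'][170:300,150:300],(346,300),interpolation=2)])
cv2.imwrite('pics/w6.png',h[...,::-1])
go([430,98.3,60],0.074)"
```

```text
t [ 1.3 61.3  0.5] a [-0.  0.  0.] time 12.17 gap 23.2 q [0.2  0.22 2.02 0.   0.9  0.12] F [-0.2 -0.1 -0.2] pos [428.8  97.7 121.3]
```

View pics/w6.png

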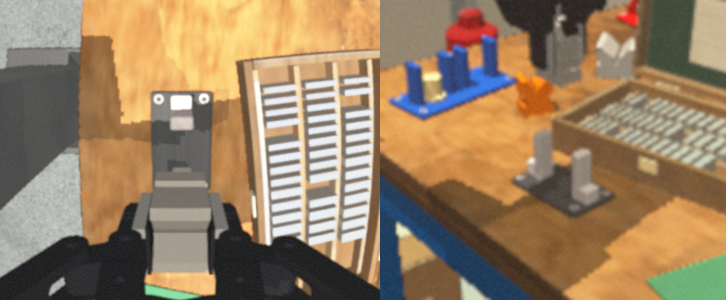

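Aligned with the nest (cheek at (181,110), gripper over it), and the bush is still in the rack. Going down in stages.

Call:
move_arm(
  moves=[
    {"tx": 1.5,"ty": 20,"tz": 0.5,"ax": 0,"ay": 0,"az": 0,"claw": 0.9},
    {"tx": 1.5,"ty": 35,"tz": 0.5,"ax": 0,"ay": 0,"az": 0,"claw": 0.9},
    {"tx": 1.5,"ty": 45,"tz": 0.5,"ax": 0,"ay": 0,"az": 0,"claw": 0.9},
    {"tx": 1.5,"ty": 52,"tz": 0.5,"ax": 0,"ay": 0,"az": 0,"claw": 0.9},
    {"tx": 1.5,"ty": 58,"tz": 0.5,"ax": 0,"ay": 0,"az": 0,"claw": 0.9},
    {"tx": 1.5,"ty": 61,"tz": 0.5,"ax": 0,"ay": 0,"az": 0,"claw": 0.9},
    {"tx": 1.5,"ty": 63,"tz": 0.5,"ax": 0,"ay": 0,"az": 0,"claw": 0.9},
    {"tx": 1.5,"ty": 65,"tz": 0.5,"ax": 0,"ay": 0,"az": 0,"claw": 0.9},
    {"tx": 1.5,"ty": 65,"tz": 0.5,"ax": 0,"ay": 0,"az": 0,"claw": 0.9},
    {"tx": 1.5,"ty": 65,"tz": 0.5,"ax": 0,"ay": 0,"az": 0,"claw": 0.9},
  ],
)

```text
time: 13.0
ee_pos: [430.4, 98.4, 56.6]
tcp_rot: [[0.997, 0.001, -0.074], [0.074, 0.0, 0.997], [0.001, -1.0, 0.0]]
contact_force: [0.0, 0.4, -0.7]
finger_gap: 23.3
```

```bash
python3 -c "
from h import *
from cell import snapshot
q=snapshot('top');p=snapshot('scene')
h=np.hstack([cv2.resize(q['pixels'][270:335,245:325],(400,325),interpolation=2),cv2.resize(p['pixels'][205:270,190:270],(400,325),interpolation=2)])
cv2.imwrite('pics/t7.png',h[...,::-1])
go([430,98.3,15.6],0.074)"
```

```text
t [-0.5 41.  -0.1] a [-0.     0.     0.001] time 13.1 gap 23.4 q [0.2  0.31 2.1  0.   0.73 0.12] F [-1.2  0.8 -1.4] pos [430.5  98.4  56.6]
```

View pics/t7.png

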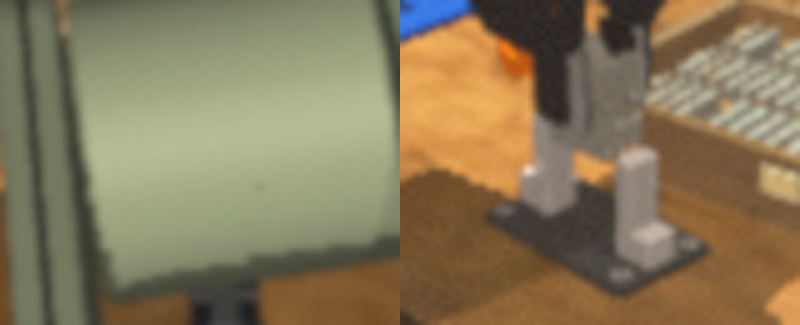

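The scene crop shows the block between the two cheek tops with no contact. Continuing down.

Call:
move_arm(
  moves=[
    {"tx": 0,"ty": 5,"tz": 0,"ax": 0,"ay": 0,"az": 0,"claw": 0.9},
    {"tx": 0,"ty": 10,"tz": 0,"ax": 0,"ay": 0,"az": 0,"claw": 0.9},
    {"tx": 0,"ty": 15,"tz": 0,"ax": 0,"ay": 0,"az": 0,"claw": 0.9},
    {"tx": 0,"ty": 20,"tz": 0,"ax": 0,"ay": 0,"az": 0,"claw": 0.9},
    {"tx": 0,"ty": 25,"tz": 0,"ax": 0,"ay": 0,"az": 0,"claw": 0.9},
    {"tx": 0,"ty": 29,"tz": 0,"ax": 0,"ay": 0,"az": 0,"claw": 0.9},
    {"tx": 0,"ty": 32,"tz": 0,"ax": 0,"ay": 0,"az": 0,"claw": 0.9},
    {"tx": 0,"ty": 35,"tz": 0,"ax": 0,"ay": 0,"az": 0,"claw": 0.9},
    {"tx": 0,"ty": 37,"tz": 0,"ax": 0,"ay": 0,"az": 0,"claw": 0.9},
    {"tx": 0,"ty": 38,"tz": 0,"ax": 0,"ay": 0,"az": 0,"claw": 0.9},
  ],
)

```text
time: 13.93
ee_pos: [430.1, 98.3, 18.0]
tcp_rot: [[0.997, -0.0, -0.074], [0.074, 0.0, 0.997], [-0.0, -1.0, 0.0]]
contact_force: [0.1, 0.8, -1.2]
finger_gap: 23.0
```

Call:
move_arm(
  moves=[
    {"tx": 0,"ty": 0.5,"tz": 0,"ax": 0,"ay": 0,"az": 0,"claw": 0.9},
    {"tx": 0,"ty": 1,"tz": 0,"ax": 0,"ay": 0,"az": 0,"claw": 0.9},
    {"tx": 0,"ty": 1.5,"tz": 0,"ax": 0,"ay": 0,"az": 0,"claw": 0.9},
    {"tx": 0,"ty": 2,"tz": 0,"ax": 0,"ay": 0,"az": 0,"claw": 0.9},
    {"tx": 0,"ty": 2,"tz": 0,"ax": 0,"ay": 0,"az": 0,"claw": 0.9},
    {"tx": 0,"ty": 2,"tz": 0,"ax": 0,"ay": 0,"az": 0,"claw": 0.9},
    {"tx": 0,"ty": 2,"tz": 0,"ax": 0,"ay": 0,"az": 0,"claw": 0.9},
    {"tx": 0,"ty": 2,"tz": 0,"ax": 0,"ay": 0,"az": 0,"claw": 0.9},
    {"tx": 0,"ty": 2,"tz": 0,"ax": 0,"ay": 0,"az": 0,"claw": 0.9},
    {"tx": 0,"ty": 2,"tz": 0,"ax": 0,"ay": 0,"az": 0,"claw": 0.9},
  ],
)

```text
time: 14.77
ee_pos: [430.2, 98.3, 16.3]
tcp_rot: [[0.997, 0.0, -0.074], [0.074, 0.0, 0.997], [0.0, -1.0, 0.0]]
contact_force: [1.6, -0.5, -1.2]
finger_gap: 23.3
```

Call:
move_arm(
  moves=[
    {"tx": 0,"ty": 0.5,"tz": 0,"ax": 0,"ay": 0,"az": 0,"claw": 0.9},
    {"tx": 0,"ty": 1,"tz": 0,"ax": 0,"ay": 0,"az": 0,"claw": 0.9},
    {"tx": 0,"ty": 1.3,"tz": 0,"ax": 0,"ay": 0,"az": 0,"claw": 0.9},
    {"tx": 0,"ty": 1.3,"tz": 0,"ax": 0,"ay": 0,"az": 0,"claw": 0.9},
    {"tx": 0,"ty": 1.3,"tz": 0,"ax": 0,"ay": 0,"az": 0,"claw": 0.9},
    {"tx": 0,"ty": 1.3,"tz": 0,"ax": 0,"ay": 0,"az": 0,"claw": 0.9},
    {"tx": 0,"ty": 1.3,"tz": 0,"ax": 0,"ay": 0,"az": 0,"claw": 0.9},
    {"tx": 0,"ty": 1.3,"tz": 0,"ax": 0,"ay": 0,"az": 0,"claw": 0.9},
    {"tx": 0,"ty": 1.3,"tz": 0,"ax": 0,"ay": 0,"az": 0,"claw": 0.9},
    {"tx": 0,"ty": 1.3,"tz": 0,"ax": 0,"ay": 0,"az": 0,"claw": 0.9},
  ],
)

```text
time: 15.6
ee_pos: [430.2, 98.4, 15.6]
tcp_rot: [[0.997, 0.0, -0.074], [0.074, 0.0, 0.997], [0.0, -1.0, 0.0]]
contact_force: [-1.2, -0.8, 5.7]
finger_gap: 23.5
```

Seated: z contact at 5.7 N, at the predicted TCP height of 15.6 mm. Releasing and lifting straight up.

Call:
move_arm(
  moves=[
    {"tx": 0,"ty": 0,"tz": 0,"ax": 0,"ay": 0,"az": 0,"claw": 0.65},
    {"tx": 0,"ty": 0,"tz": 0,"ax": 0,"ay": 0,"az": 0,"claw": 0.55},
    {"tx": 0,"ty": 0,"tz": 0,"ax": 0,"ay": 0,"az": 0,"claw": 0.45},
    {"tx": 0,"ty": 0,"tz": 0,"ax": 0,"ay": 0,"az": 0,"claw": 0.42},
    {"tx": 0,"ty": 0,"tz": 0,"ax": 0,"ay": 0,"az": 0,"claw": 0.42},
    {"tx": 0,"ty": 0,"tz": 0,"ax": 0,"ay": 0,"az": 0,"claw": 0.42},
    {"tx": 0,"ty": 0,"tz": 0,"ax": 0,"ay": 0,"az": 0,"claw": 0.42},
    {"tx": 0,"ty": 0,"tz": 0,"ax": 0,"ay": 0,"az": 0,"claw": 0.42},
    {"tx": 0,"ty": 0,"tz": 0,"ax": 0,"ay": 0,"az": 0,"claw": 0.42},
    {"tx": 0,"ty": 0,"tz": 0,"ax": 0,"ay": 0,"az": 0,"claw": 0.42},
  ],
)

```text
time: 16.43
ee_pos: [430.2, 98.4, 15.0]
tcp_rot: [[0.997, 0.0, -0.074], [0.074, 0.0, 0.997], [0.0, -1.0, 0.0]]
contact_force: [-0.3, 0.0, 0.1]
finger_gap: 49.5
```

Call:
move_arm(
  moves=[
    {"tx": 0,"ty": -10,"tz": 0,"ax": 0,"ay": 0,"az": 0,"claw": 0.42},
    {"tx": 0,"ty": -25,"tz": 0,"ax": 0,"ay": 0,"az": 0,"claw": 0.42},
    {"tx": 0,"ty": -45,"tz": 0,"ax": 0,"ay": 0,"az": 0,"claw": 0.42},
    {"tx": 0,"ty": -70,"tz": 0,"ax": 0,"ay": 0,"az": 0,"claw": 0.42},
    {"tx": 0,"ty": -100,"tz": 0,"ax": 0,"ay": 0,"az": 0,"claw": 0.42},
    {"tx": 0,"ty": -130,"tz": 0,"ax": 0,"ay": 0,"az": 0,"claw": 0.42},
    {"tx": 0,"ty": -150,"tz": 0,"ax": 0,"ay": 0,"az": 0,"claw": 0.42},
    {"tx": 0,"ty": -160,"tz": 0,"ax": 0,"ay": 0,"az": 0,"claw": 0.42},
    {"tx": 0,"ty": -160,"tz": 0,"ax": 0,"ay": 0,"az": 0,"claw": 0.42},
    {"tx": 0,"ty": -160,"tz": 0,"ax": 0,"ay": 0,"az": 0,"claw": 0.42},
  ],
)

```text
time: 17.27
ee_pos: [430.1, 98.3, 175.1]
tcp_rot: [[0.997, 0.001, -0.074], [0.074, 0.0, 0.997], [0.001, -1.0, 0.0]]
contact_force: [-0.3, -0.1, 0.1]
finger_gap: 49.8
```

```bash
python3 -c "
from h import *
from cell import snapshot
p=snapshot('wrist');q=snapshot('scene')
h=np.hstack([p['pixels'][40:340,100:480],cv2.resize(q['pixels'][160:280,140:290],(375,300),interpolation=2)])
cv2.imwrite('pics/f8.png',h[...,::-1]);go([430,98.3,170],0.074)"
```

```text
t [0.7 3.9 0.1] a [ 0.     0.    -0.002] time 17.37 gap 49.8 q [0.2  0.16 1.94 0.   1.04 0.12] F [0.7 0.2 0.2] pos [429.3  98.2 173.9]
```

View pics/f8.png

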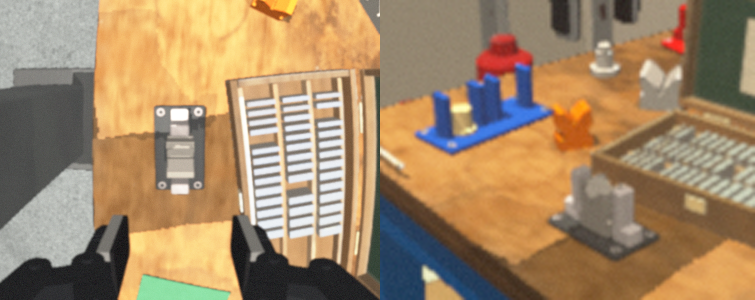

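The block stands upright at (180,150) between the cheeks and centred on the dark base. The bush, flange and V-block are where they were, and the arm is clear. Handing in.

```bash
python3 -c "
from cell import workorder;print(workorder.job_done())"
```

```text
the job is handed in; nothing more can be done
None
```

The slotted block is seated upright in the inspection nest, and the job was handed in at about 17.4 s of the 58 s allowed. I took it from the rack by its plain sides, stood it on the green mat and let go. Then I gripped it again by its notched faces (gap 23 mm) and set it down between the cheeks.

**Seating:** It touched down with about 6 N at the predicted tool height of 15.6 mm. The tool was at (430.2, 98.4), against a measured nest centre of about (430, 98.3).

**After release:** The force reading was near zero. The last wrist and scene pictures show the block upright and centred between the cheeks. The bush, flange and V-block look unmoved, though I judged that by eye in the pictures.

**What failed or disagreed:**
- The first move call was refused because rows need all seven keys; nothing moved.
- Wrist-camera readings of the block on the mat were off by 6–8 mm along the viewing direction, and its nest reading was 6 mm off. I used the top-camera nest position and the arm's own pose instead.
- The mat set-down pressed about 22 N before I eased off.

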